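# Unlatch the bearing cassette

## Task

The bearing cassette in its dock has to come out for refilling. First lift the U-shaped transport yoke off it and hang the yoke squarely astride the parking rail (one leg each side of the square tube, crosspiece resting flat on top), and let go of it; then pinch the cassette's two side catches together while it still sits in the dock, and lift it out. Finish while holding it still and upright by the pinched catches, about 15 cm above its seat and touching nothing but the gripper; leave the loose goods on the bench where they are.

Things in the scene. Friction and masses are not known exactly. Their poses are not given: they have to be found in the camera images.
- dock: Low grey fixture fixed to the bench, 130 (x) x 96 (y) x 47 mm high, yaw within 0.4 rad. Origin: centre of its underside, z up, x along its pocket. Pocket floor 8 mm up; guide blocks 34 mm high leave 1.5 mm round the cassette; at mid-length on both y sides a metal lip (46 mm long, top 47 mm up, inner edges 57 mm apart) holds down the catches.
- cassette: Grey upright cassette 100 (x) x 36 (y) x 100 mm high, about 0.45 kg, bearings showing in its sides, standing in the dock; it must rise about 42 mm to be out. Origin: centre of its underside, 8 mm above the bench at the start; axes as the dock's. The black catches stand at mid-length on its two y faces.
- catch_left (a joint): How far the catch on the cassette's +y face is pressed in: 0 = out (latched under the dock's lip), 0.006 m = fully in. Unlatched beyond 0.0035. A spring pushes it out, 3 N at rest and 6 N fully in.
- catch_right (a joint): The same for the catch on the -y face.
- catch_left_pad (a point): Centre of the ribbed outer face of the +y catch, where a finger presses: 74 mm above the cassette's underside, 27 mm out from its middle. Catch 34 mm wide (x), 6 mm thick; its face is clear from the dock's lip (39 mm above the cassette's underside) to its top (90 mm). Both catches measure 54 mm over their faces when out, 42 mm pressed; pinch along the cassette's y.
- catch_right_pad (a point): The same point on the -y catch.
- yoke: Loose steel inverted U, 0.25 kg. Crosspiece 40 (x) x 70 (y) x 6 mm; legs 4 mm thick hang 40 mm down at its y ends, 62 mm apart inside; on top a grip tab 40 (x) x 12 (y) mm, its top 40 mm above the origin. Origin: centre of the crosspiece's underside. Starts astride the cassette, resting on its top (origin 108 mm above the bench), x along the cassette's x, legs covering the catches.
- rail: Parking rail fixed to the bench: a horizontal square steel tube 30 x 30 mm, 220 mm long along its own x, top 140 mm above the bench, on two blue posts 24 mm wide (y), 88 to 108 mm from its middle, and a foot 240 x 90 x 8 mm. Origin: centre of the foot's underside. Yaw within 0.45 rad.
- rail_top (a point): Middle of the tube's top face, 140 mm above the bench; axes as the rail's. The yoke hangs rightly when its origin lies on this face (anywhere along the middle 200 mm), its y across the tube.
- castor: Loose castor standing wheel up on its plate, 60 x 50 x 74 mm, black tyre; leave alone. Origin: centre of its underside.
- wheel: Loose castor wheel lying flat, 70 mm across, 24 mm thick; leave alone. Origin: underside centre.
- tin: Small closed tin, 52 mm across, 70 mm high; leave alone. Origin: underside centre.
- wrench: Steel wrench 160 mm long lying on the bench; leave alone. Origin: underside centre.
- bearing: Loose steel bearing ring, 52 mm across, 16 mm high; leave alone. Origin: underside centre.
- fork: Small castor with a blue fork and white wheel standing wheel up on its plate, 53 x 44 x 65 mm; leave alone. Origin: underside centre.

How it is judged (in metres and radians):
On the way, in this order (a step that is already met when the one before it is completed fails the run):
1. The yoke hangs astride the rail, flat and let go of, while the cassette still sits in its dock (x of yoke in the frame of rail_top between -0.1 and 0.1 m and y of yoke in the frame of rail_top between -0.018 and 0.018 m and z of yoke in the frame of rail_top between -0.004 and 0.006 m and angle between yoke's own z axis and vertical below 0.15 rad and angle between the x axis of yoke and the x axis of rail, either way round below 0.35 rad and contact force between the fingers and yoke below 0.05 N and contact force between yoke and rail above 0.5 N and z of cassette in the frame of dock below 0.014 m), for 0.2 s.
2. Both catches are pinched in while the cassette still sits in its dock (value of joint each of catch_left, catch_right above 0.004 m and z of cassette in the frame of dock below 0.03 m), for 0.05 s.
At the end, for the whole second after the job is handed in: Yoke resting astride the rail (18 mm of its line, 100 mm of its middle, 0.15 rad of level, 0.35 rad of square), let go. Cassette held in the fingers, both catches in over 4 mm, over 100 mm above the dock's underside, within 0.25 rad of upright, under 0.03 m/s, clear of dock, rail, yoke (x of yoke in the frame of rail_top between -0.1 and 0.1 m and y of yoke in the frame of rail_top between -0.018 and 0.018 m and z of yoke in the frame of rail_top between -0.004 and 0.006 m and angle between yoke's own z axis and vertical below 0.15 rad and angle between the x axis of yoke and the x axis of rail, either way round below 0.35 rad and contact force between each of the fingers, cassette and yoke below 0.05 N and contact force between yoke and rail above 0.5 N and value of joint each of catch_left, catch_right above 0.004 m and z of cassette in the frame of dock above 0.1 m and angle between cassette's own z axis and vertical below 0.25 rad and contact force between the fingers and cassette above 3 N and linear speed of each of cassette, yoke below 0.03 m/s and contact force between cassette and dock below 0.05 N and contact force between cassette and rail below 0.05 N); the arm keeps its last pose, push and grip.
It fails at once if A loose bystander was moved more than 30 mm (distance of any of castor, wheel, tin, wrench, bearing, fork from where it was at the start of the episode above 0.03 m).
It also fails if it takes over 51 s, if anything falls off the work surface, if the arm or the gripper's body presses on something with over 40 N, if the wrist force passes 120 N, or if a joint passes its speed limit or range.

## Robot

A 6-joint arm with a two-finger parallel gripper is mounted at the origin on the work surface. World frame = base frame: x ahead of the robot, y to its left, z up, the work surface at z = 0. Lengths are in m, angles in degrees, forces in N, time in s.
With the tool pointing down it reaches from about 0.3 to 0.775 m from the base axis. Payload 14.6 kg.
Tool frame: the origin (TCP) lies between the finger pads; the fingertips stand 19 mm ahead of it and the grasp point (between the pads) is the TCP; z points along the fingers, y is the line along which they close (so a half turn about z gives the same grasp; the last joint's range is limited). The gripper opens to 85 mm and grips with 20 to 120 N. Pads are 22 mm wide; open, the fingers measure 114 mm over their backs; the gripper's body (76 mm by 85 mm) begins 54 mm behind the grasp point. The pads swing forward as they close: fully open they stand 13 mm farther back than shut.
Start: joints at [70.783, 17.183, 87.147, -0, 75.671, -3.816], TCP at [0.146, 0.53, 0.25] pointing down, gripper open.
Joint ranges: [-173.82, 173.82], [-45.26, 126.66], [13.44, 144.39], [-59.66, 239.66], [0, 175.72], [-146.38, 146.38]. Speed limits (degrees/s): [127.2, 127.2, 147.25, 180, 180, 180].

## Interface

Orientations are given as [roll, pitch, yaw] about the fixed x, y, z axes, in that order (R = Rz(yaw) Ry(pitch) Rx(roll)).
In Python, from station import telemetry, eyes, ticket gives the robot as it stands.
- The arm moves only by the shell command python3 -m creep 'ROWS' [OPENING] [FORCE]. ROWS is JSON, a list that holds one entry, the list of rows, each a list of 4 numbers: the shift along the tool's x, y, z in cm, then the turn about the tool's z in degrees. In form: [[[x, y, z, turn], ...]]. A call has 1 to 8 rows; each row is the pose to reach, as a shift and turn from the pose commanded when the call began, along the tool's axes at that moment; what a row does not reach only later rows make up. A row lasts 1/10 s, in which the tool goes at most 50 mm and 8.59 degrees, less where a joint would pass 70% of its speed; a pose out of reach is approached as far as the arm can. A call with a gripper value outside its range is refused whole. OPENING is the opening, from -1 (shut) to 1 (fully open), set as the call begins (- or left out, the last holds). The fingers move at their own pace and stop on an object; FORCE is the grip in N (left out, the last holds). Time passes only in rows, so rows that repeat a pose let the fingers close. It gives the time, the measured TCP pose, the force, the opening and the grip force at its end, in the units of the state.
- telemetry.get_state(): the state, without advancing time (a new reading comes with each control period).
- eyes.snapshot(name): name is "scene" or "top" or "wrist"; returns (picture, depth): 384x512x3 uint8, red, green, blue; 384x512 float32, m along the optical axis (not along the pixel's ray), 0 where there is no reading.
- eyes.get_calibration(name): a dict with "fx", "fy", "cx", "cy" (pixels), "T" (4x4, takes a point from camera to world coordinates). Camera axes: x right, y up, looking along -z (the intrinsics and any distortion apply to the point x, -y, -z); pixel columns grow to the right and rows downward; lengths in m; the calibration is good to about 2 mm. A picture is of the moment at which its call begins: read the wrist's pose just before it. get_calibration takes no time and is no camera call; for the wrist camera it gives the pose at the moment of the call.
- ticket.job_done(): hands the job in; it is judged then, once.
The state is a dict: "time_s": time; "qpos": joint angles; "qvel": joint speeds; "joint_torque": joint torques, N m; "tcp_pos": TCP position; "orientation": TCP orientation; "force": force on the tool from outside, world axes, zero at the start; "moment": the same for the moment, N m; "gripper_width": finger opening in m; "finger_force": force on a finger pad.
Only numpy, scipy, OpenCV 4.12 (cv2) and the standard library are available. Lean on these libraries where they do the work, as an engineer would, in place of code of your own. Each camera call takes 0.05 s, during which the arm holds its last target. There are 200 camera calls.

## Working session

There is one attempt and no reset: what is moved stays moved. The work goes in short steps, Python scripts to look and compute and a shell command to move; the robot and the scene stay as the last step left them, time stands still between calls to the robot, and variables do not carry over. Pictures are saved under pics/ and viewed, at most 10 in all, crops included, and the job is handed in when it is done.

```bash
mkdir -p pics; ls
python3 - <<'E'
from station import telemetry, eyes
import cv2, numpy as np
s=telemetry.get_state(); print(s)
ims=[]
for n in ["scene","top"]:
    p,d=eyes.snapshot(n); c=eyes.get_calibration(n); np.savez(f"{n}0.npz",p=p,d=d,**c)
    cv2.imwrite(f"pics/{n}0.png",p[:,:,::-1]); print(n,c)
E
```

```text
pics
{'time_s': 0.0, 'qpos': array([ 7.07834371e+01,  1.72166858e+01,  8.71823239e+01,  5.44259316e-04,
        7.56702839e+01, -3.81423715e+00]), 'qvel': array([ 0.02017413, -0.05523285, -0.01651026,  0.00158458, -0.10545979,
        0.04133484]), 'joint_torque': array([ 4.75709621e-04, -5.43506634e+01, -3.61789727e+01, -7.78712229e-05,
        4.02386446e-03,  5.90250920e-05]), 'tcp_pos': array([0.14598901, 0.53003876, 0.24969624]), 'orientation': array([-1.79930895e+02, -5.13553127e-03,  1.64597536e+02]), 'force': array([-0.82014033, -0.03931282,  0.33772947]), 'moment': array([ 0.04056233, -0.00939807,  0.00920906]), 'finger_force': 0.0, 'gripper_width': 0.08539150015756826}
scene {'fx': 493.4900547687462, 'fy': 493.4900547687462, 'cx': 257.0462297833114, 'cy': 185.1711888580523, 'T': array([[-4.52473899e-02, -6.62401796e-01,  7.47781074e-01,
         1.57847570e+00],
       [ 9.98974846e-01, -2.89614300e-02,  3.47921364e-02,
         5.90919034e-02],
       [-1.38956441e-03,  7.48588736e-01,  6.63033161e-01,
         1.03668119e+00],
       [ 0.00000000e+00,  0.00000000e+00,  0.00000000e+00,
         1.00000000e+00]])}
top {'fx': 387.55811082734255, 'fy': 387.55811082734255, 'cx': 254.90335877271986, 'cy': 188.01736131949403, 'T': array([[ 0.01214181,  0.98690929, -0.16081862,  0.38364939],
       [-0.99992216,  0.01152163, -0.00478844, -0.0106156 ],
       [-0.00287286,  0.16086424,  0.98697236,  1.02850073],
       [ 0.        ,  0.        ,  0.        ,  1.        ]])}
```

View pics/scene0.png

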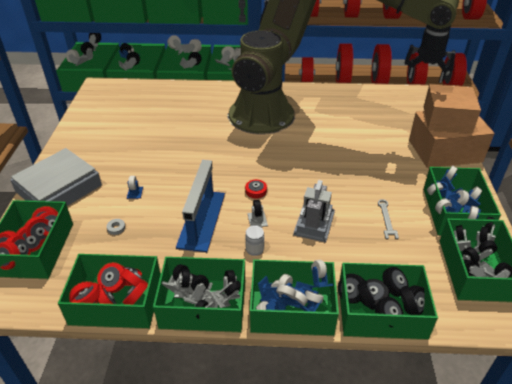

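View pics/top0.png

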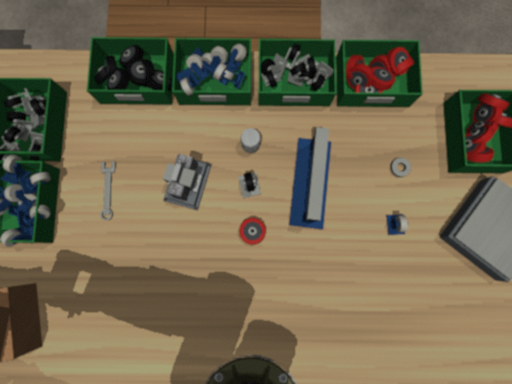

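Scene shows the dock, cassette and yoke at (315,215) and the rail at (203,205). The top view shows the dock at (187,180), the rail at (312,180), and the red wheel, castor and tin between them. Next I'll fit these from depth.

```bash
cat > h.py <<'E'
import numpy as np, cv2
def cloud(z):
    d=z['d']; v,u=np.mgrid[:384,:512]; m=d>0
    x=(u-z['cx'])/z['fx']*d; y=-(v-z['cy'])/z['fy']*d
    P=np.stack([x,y,-d],-1)@z['T'][:3,:3].T+z['T'][:3,3]
    return P,m
def rect(P):
    (c,s,a)=cv2.minAreaRect((P[:,:2]*1000).astype(np.float32)); return np.round(c,1),np.round(s,1),round(a,2)
E
python3 - <<'E'
import numpy as np; from h import *
for n in ["top","scene"]:
    z=dict(np.load(n+"0.npz")); P,m=cloud(z)
    b=np.zeros_like(m); 
    (r0,r1,c0,c1)=(125,240,285,335) if n=="top" else (155,255,175,230)
    b[r0:r1,c0:c1]=1; R=P[b&m]
    Q=P[:, :][m&(P[...,2]<.01)&(P[...,2]>-.02)&(abs(P[...,0]-.4)<.2)]; print(n,"bench",np.median(Q[:,2]))
    def rep(name,R,lo,hi):
        q=R[(R[:,2]>lo)&(R[:,2]<hi)]; print(name,len(q),rect(q) if len(q)>5 else '',np.median(q[:,2]) if len(q) else '')
    rep("rail",R,.132,.148); rep("railwide",R,.12,.155)
    (r0,r1,c0,c1)=(140,215,155,220) if n=="top" else (175,245,290,340)
    b[:]=0; b[r0:r1,c0:c1]=1; D=P[b&m]
    rep("tab",D,.14,.156); rep("cross",D,.106,.122); rep("tab+cross",D,.106,.156); rep("dock",D,.02,.056)
    print(np.histogram(D[:,2],np.arange(0,.17,.01))[0])
E
```

```text
top bench -4.1601173003114056e-05
rail 1221 (array([ 566.4, -152.3]), array([ 30.4, 221.2]), 83.71) 0.13967511282919287
railwide 1285 (array([ 566.3, -152.3]), array([ 30.4, 221.5]), 83.68) 0.1395951500728908
tab 102 (array([561.9, 178.7]), array([12.6, 39.8]), 75.44) 0.14734338059317081
cross 664 (array([563.9, 178.7]), array([71.1, 99.8]), 73.46) 0.11171913451814103
tab+cross 801 (array([563.9, 178.7]), array([71.1, 99.8]), 73.46) 0.1130606610482564
dock 489 (array([563.4, 177.5]), array([ 80.5, 114. ]), 75.33) 0.03442378336268559
[1714   95   48  323  106   22   25   41   40   41  341  394   19   22
   96    6]
scene bench -0.0024991225750941037
rail 622 (array([ 568.3, -150.3]), array([ 32.4, 224.7]), 83.67) 0.13725394532978996
railwide 743 (array([ 568.6, -150.4]), array([ 32.4, 225.3]), 83.67) 0.13680595417458763
tab 51 (array([566.5, 180.3]), array([11.9, 45.8]), 74.71) 0.14583422426130144
cross 312 (array([571.9, 178.7]), array([70.3, 94. ]), 73.56) 0.11048996414308004
tab+cross 400 (array([571.9, 178.7]), array([70.3, 94. ]), 73.56) 0.1115486114875141
dock 486 (array([568.8, 178.7]), array([ 80.2, 117.6]), 74.98) 0.03305807843166464
[536  81 127 191 134  54  61  57  75  68 249 173  17  22  51   0]
```

```bash
python3 -m creep '[[[-3,-1.4,0,0],[-7,-3.2,0,0],[-11,-5,0,0],[-15,-6.9,0,0],[-19,-8.7,0,0],[-23,-10.5,0,0],[-27,-12.4,0,0],[-31,-14.2,0,0]]]' 1 && python3 -m creep '[[[-4,-1.8,0,0],[-8,-3.7,0,0],[-12,-5.5,0,0],[-15,-6.9,0,0],[-17.5,-8,0,0],[-18.6,-8.5,0,0],[-18.6,-8.5,0,0],[-18.6,-8.5,0,0]]]'
cat > w.py <<'E'
import sys,numpy as np,cv2
from station import telemetry,eyes
from h import *
n=sys.argv[1]
c=eyes.get_calibration("wrist");s=telemetry.get_state();p,d=eyes.snapshot("wrist")
np.savez(n+".npz",p=p,d=d,**c); cv2.imwrite(f"pics/{n}.png",p[:,:,::-1])
print(s['time_s'],s['tcp_pos'].round(4),s['orientation'].round(2),s['gripper_width'],s['force'].round(1),s['qpos'].round(1))
E
python3 w.py w1
```

```text
time_s: 0.9
tcp_pos: [0.4083, 0.3095, 0.2502]
orientation: [-180.0, -0.0, 164.6]
force: [1.0, 1.2, -0.4]
gripper_width: 0.0854
finger_force: 0.0
time_s: 1.7
tcp_pos: [0.5633, 0.1803, 0.2501]
orientation: [-180.0, -0.0, 164.6]
force: [0.4, 0.2, -0.2]
gripper_width: 0.0855
finger_force: 0.0
1.7 [0.5633 0.1803 0.2501] [-1.7999e+02 -3.0000e-02  1.6462e+02] 0.08546099999541444 [ 0.4  0.2 -0.2] [ 14.2  22.5  80.    0.   77.5 -60.4]
```

View pics/w1.png

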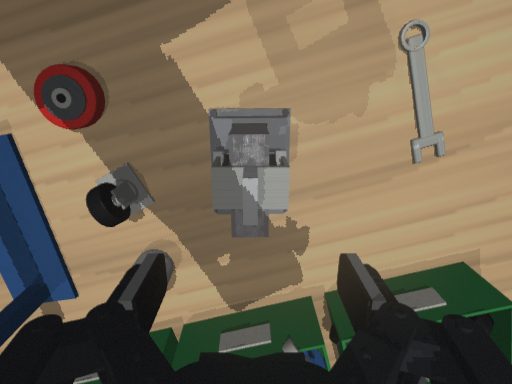

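The wrist view has the dock and yoke upright in the image at about (250,170), so yaw is already close. The wheel is at (68,95) and the rail is at lower left. I'll fit the wrist cloud.

Run:
```python
import numpy as np; from h import *
z=dict(np.load("w1.npz")); P,m=cloud(z)
print("bench",np.median(P[250:280,200:320][...,2]), np.median(P[60:90,330:380][...,2]))
b=np.zeros_like(m); b[95:245,195:305]=1; D=P[b&m]
print(np.histogram(D[:,2],np.arange(0,.17,.01))[0])
def rep(name,lo,hi):
    q=D[(D[:,2]>lo)&(D[:,2]<hi)]; 
    if len(q)>5: print(name,len(q),rect(q),np.median(q[:,2]))
rep("tab",.143,.153);rep("cross",.109,.118);rep("cass",.101,.108);rep("tall",.101,.16);rep("dock34",.03,.038);rep("dock",.02,.055)
cass=D[(D[:,2]>.1)&(D[:,2]<.12)]
```

```text
bench -0.0007402463751400024 -0.0009299023285608554
[1871  162   93 1428  267   84   88  106  109   91 2182 2698   46   49
  744    0]
tab 726 (array([564. , 178.8]), array([11.7, 40.5]), 74.94) 0.14710312009449278
cross 2724 (array([563.6, 179.1]), array([70.3, 79.4]), 17.74) 0.11310288357827086
cass 1985 (array([565.9, 178.5]), array([ 69.2, 100.1]), 75.16) 0.10702368725342637
tall 5718 (array([565.9, 178.4]), array([ 70. , 100.2]), 74.71) 0.11263430771974228
dock34 1414 (array([565.6, 177.3]), array([ 80.1, 114.1]), 74.98) 0.03311620420860889
dock 1833 (array([565.7, 177.4]), array([ 80.1, 114.1]), 75.15) 0.033260482146036885
```

```bash
python3 -m creep '[[[-0.1,-0.1,2,-0.4],[-0.1,-0.1,5,-0.4],[-0.1,-0.1,8,-0.4],[-0.1,-0.1,10,-0.4],[-0.1,-0.1,10.8,-0.4],[-0.1,-0.1,11.1,-0.4],[-0.1,-0.1,11.1,-0.4]]]' 1 && python3 -m creep '[[[0,0,0,0],[0,0,0,0],[0,0,0,0],[0,0,0,0],[0,0,0,0],[0,0,0,0],[0,0,0,0]]]' -1 60
```

```text
time_s: 2.45
tcp_pos: [0.5647, 0.1789, 0.1401]
orientation: [180.0, 0.0, 165.0]
force: [-0.1, -0.2, 0.4]
gripper_width: 0.0852
finger_force: 0.0
time_s: 3.15
tcp_pos: [0.5648, 0.1785, 0.1396]
orientation: [180.0, 0.0, 165.0]
force: [0.2, 0.2, 2.9]
gripper_width: 0.0112
finger_force: 59.2
```

```bash
python3 -m creep '[[[0,0,-1,0],[0,0,-3,0],[0,0,-6,0],[0,0,-9,0],[0,0,-11,0],[0,0,-11.6,0],[0,0,-12,0],[0,0,-12,0]]]' && python3 -m creep '[[[-0.4,-1.5,0,0],[-1.4,-5,0,-2],[-2.5,-9,0,-4],[-3.6,-13,0,-6],[-4.7,-17,0,-8],[-5.8,-21,0,-9],[-6.7,-24.5,0,-9],[-7.3,-26.5,0,-9]]]' && python3 -m creep '[[[-0.3,-2,0,0],[-0.4,-3.5,0,0],[-0.5,-4.5,0,0],[-0.5,-4.9,0,0],[-0.5,-4.9,0,0],[-0.5,-4.9,0,0]]]'; python3 w.py w2
```

```text
time_s: 3.95
tcp_pos: [0.5645, 0.1784, 0.2586]
orientation: [-180.0, -0.1, 165.0]
force: [-0.1, -0.7, -1.8]
gripper_width: 0.011
finger_force: 58.5
time_s: 4.75
tcp_pos: [0.5657, -0.0998, 0.2582]
orientation: [-180.0, -0.1, 173.9]
force: [0.1, 0.7, -2.7]
gripper_width: 0.0106
finger_force: 58.8
time_s: 5.35
tcp_pos: [0.5665, -0.1451, 0.2593]
orientation: [180.0, -0.0, 174.0]
force: [0.1, -0.2, -2.9]
gripper_width: 0.0111
finger_force: 58.8
5.35 [ 0.5665 -0.1451  0.2593] [179.99  -0.   174.04] 0.011069816145585961 [ 0.1 -0.2 -2.9] [ -18.    21.3   80.5    0.    78.2 -102. ]
```

View pics/w2.png

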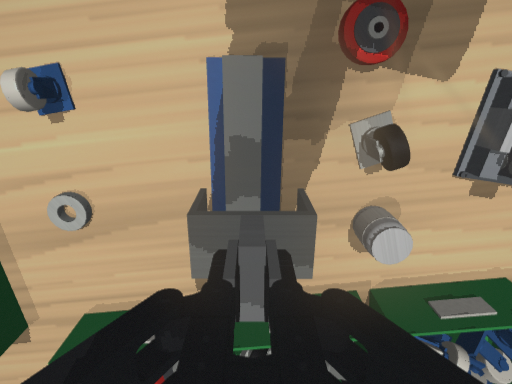

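The yoke is held level at (250,240) with the rail tube running up behind it (x about 223–263, rows 55–210). Now the lateral offset.

Run:
```python
import numpy as np; from h import *
z=dict(np.load("w2.npz")); P,m=cloud(z)
R=P[60:205,200:290].reshape(-1,3); R=R[(R[:,2]>.134)&(R[:,2]<.146)]; print("rail",rect(R),np.median(R[:,2]))
Y=P[185:285,180:325].reshape(-1,3); print(np.histogram(Y[:,2],np.arange(.13,.3,.01))[0])
Y=Y[(Y[:,2]>.225)&(Y[:,2]<.242)]; print("cross",rect(Y),np.median(Y[:,2]))
c,s,a=rect(R); t=np.radians(a-90); ax=np.array([np.cos(t),np.sin(t)]); n=np.array([-ax[1],ax[0]])
yaw=np.radians(174.04); tx=np.array([np.cos(yaw),np.sin(yaw)]); ty=np.array([np.sin(yaw),-np.cos(yaw)])
cy=rect(Y)[0]
print("lateral yoke-rail along n:",n@(cy-c),"tcp",n@(np.array([566.5,-145.1])-c),"along",ax@(np.array([566.5,-145.1])-c),ax@tx,n@ty)
```

```text
rail (array([ 519.1, -147.4]), array([ 30.1, 114.5]), 83.74) 0.13908849201925827
[ 822   89    0    0    0   52  150  148  132  320 4961  440  801 1923
  543  179]
cross (array([ 565.8, -144.8]), array([70.5, 41.7]), 83.57) 0.23279311315568785
lateral yoke-rail along n: 7.676682258579674 tcp 7.454799320038741 along 46.86657622547169 -0.9999862922474267 0.9999862922474267
```

```bash
python3 -m creep '[[[0,-0.8,0,0.3],[0,-0.8,1.5,0.3],[0,-0.8,4,0.3],[0,-0.8,6.5,0.3],[0,-0.8,8,0.3],[0,-0.8,8.5,0.3],[0,-0.8,8.7,0.3],[0,-0.8,8.7,0.3]]]' && python3 -m creep '[[[0,0,0.05,0],[0,0,0.1,0],[0,0,0.1,0]]]'
```

```text
time_s: 6.2
tcp_pos: [0.5659, -0.1538, 0.173]
orientation: [-180.0, 0.1, 173.7]
force: [-0.1, -0.6, -2.0]
gripper_width: 0.0106
finger_force: 58.8
time_s: 6.5
tcp_pos: [0.5657, -0.1537, 0.1716]
orientation: [-180.0, 0.0, 173.7]
force: [-0.2, 0.0, -2.9]
gripper_width: 0.0111
finger_force: 58.8
```

```bash
python3 -m creep '[[[0,0,0.05,0],[0,0,0.1,0],[0,0,0.1,0]]]'
```

```text
time_s: 6.8
tcp_pos: [0.5657, -0.1537, 0.1715]
orientation: [-180.0, 0.1, 173.7]
force: [-5.2, 1.4, 8.8]
gripper_width: 0.0113
finger_force: 60.5
```

Contact made. Now I'll release, retreat upward and look.

```bash
python3 -m creep '[[[0,0,0,0],[0,0,0,0],[0,0,0,0],[0,0,0,0],[0,0,0,0],[0,0,0,0]]]' 1 && python3 -m creep '[[[0,0,-1,0],[0,0,-3,0],[0,0,-5.5,0],[0,0,-7.5,0],[0,0,-8.3,0],[0,0,-8.5,0],[0,0,-8.5,0]]]'; python3 w.py w3
python3 - <<'E'
import numpy as np; from h import *
z=dict(np.load("w3.npz")); P,m=cloud(z)
Q=P[m]; near=(abs(Q[:,0]-.566)<.05)&(abs(Q[:,1]+.153)<.06)
c=Q[near&(Q[:,2]>.138)&(Q[:,2]<.152)]; 
c2=Q[near&(Q[:,2]>.142)&(Q[:,2]<.149)]; print(rect(c2),np.median(c2[:,2]))
t=Q[near&(Q[:,2]>.17)&(Q[:,2]<.186)]; print(len(t),rect(t),np.median(t[:,2]))
E
```

```text
time_s: 7.4
tcp_pos: [0.5656, -0.1536, 0.1703]
orientation: [-180.0, 0.0, 173.7]
force: [0.5, 1.9, 0.0]
gripper_width: 0.0854
finger_force: 0.0
time_s: 8.1
tcp_pos: [0.5654, -0.1536, 0.2548]
orientation: [180.0, -0.0, 173.7]
force: [0.2, -0.1, -0.2]
gripper_width: 0.0857
finger_force: 0.0
8.1 [ 0.5654 -0.1536  0.2548] [ 1.7999e+02 -4.0000e-02  1.7370e+02] 0.08571111628863147 [ 0.2 -0.1 -0.2] [ -18.8   21.6   80.6    0.    77.8 -102.5]
(array([ 565. , -153.4]), array([70. , 40.5]), 83.58) 0.14510362412973724
937 (array([ 564.8, -153.4]), array([12. , 40.3]), 83.61) 0.1790436739610168
```

View pics/w3.png

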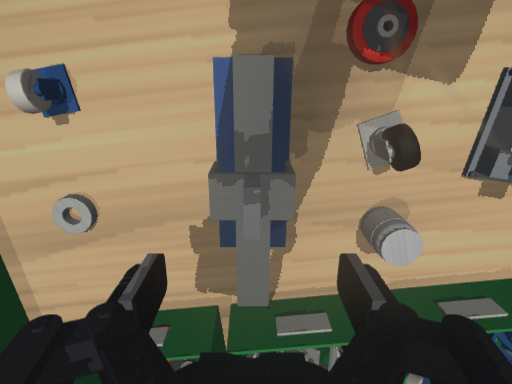

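The yoke sits squarely and level on the rail at (252,190). Back to the cassette.

```bash
python3 -m creep '[[[0.3,2,0,0],[0.7,6,0,2],[1.1,10,0,4],[1.6,14,0,6],[2,18,0,8],[2.4,22,0,8.7],[2.9,26,0,8.7],[3.2,29,0,8.7]]]' && python3 -m creep '[[[0.9,2.3,0,0],[1.1,3.5,0,0],[1.1,4,0,0],[1.1,4,0,0],[1.1,4,0,0]]]'; python3 w.py w4
python3 - <<'E'
import numpy as np; from h import *
z=dict(np.load("w4.npz")); P,m=cloud(z)
Q=P[m]; near=(abs(Q[:,0]-.566)<.08)&(abs(Q[:,1]-.178)<.08)
for lo,hi in [(.101,.115),(.085,.096),(.03,.038),(.085,.115)]:
    c=Q[near&(Q[:,2]>lo)&(Q[:,2]<hi)]; print(lo,len(c),rect(c),np.median(c[:,2]))
E
```

```text
time_s: 8.95
tcp_pos: [0.565, 0.1403, 0.2542]
orientation: [-180.0, -0.1, 165.1]
force: [0.6, -0.0, -0.5]
gripper_width: 0.085
finger_force: 0.0
time_s: 9.45
tcp_pos: [0.5656, 0.1786, 0.2551]
orientation: [-180.0, -0.0, 164.9]
force: [0.1, 0.5, 0.6]
gripper_width: 0.0854
finger_force: 0.0
9.45 [0.5656 0.1786 0.2551] [-1.7998e+02 -1.0000e-02  1.6495e+02] 0.08537656454482832 [0.1 0.5 0.6] [ 14.   22.5  79.3  -0.   78.1 -60.9]
0.101 3586 (array([565.5, 177.5]), array([36.1, 99.7]), 75.16) 0.10712321792455573
0.085 213 (array([551.8, 181.1]), array([55.3, 71.5]), 75.08) 0.09169046474074433
0.03 1785 (array([565.6, 177.3]), array([ 80. , 113.1]), 75.03) 0.03308801910209913
0.085 4231 (array([565.3, 177.5]), array([ 54.9, 100.1]), 76.52) 0.10697288766658275
```

View pics/w4.png

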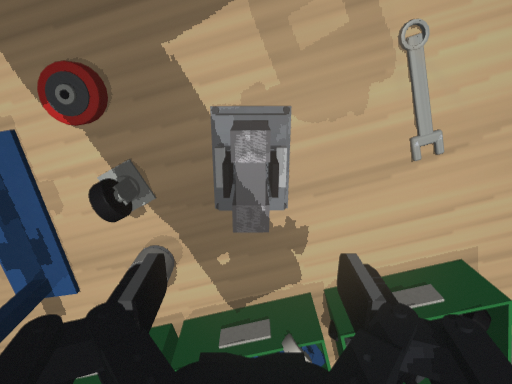

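The cassette is uncovered, with black catches at (227,173) and (274,173). Descend 17.6 cm and pinch.

```bash
python3 -m creep '[[[0,-0.1,2,0],[0,-0.1,5.5,0],[0,-0.1,9.5,0],[0,-0.1,13,0],[0,-0.1,15.8,0],[0,-0.1,17,0],[0,-0.1,17.6,0],[0,-0.1,17.6,0]]]' 1 && python3 -m creep '[[[0,0,0,0],[0,0,0,0],[0,0,0,0],[0,0,0,0],[0,0,0,0],[0,0,0,0],[0,0,0,0]]]' -1 70
```

```text
time_s: 10.3
tcp_pos: [0.5654, 0.1784, 0.0797]
orientation: [180.0, 0.0, 165.0]
force: [-0.2, -0.4, 0.3]
gripper_width: 0.0855
finger_force: 0.0
time_s: 11.0
tcp_pos: [0.5659, 0.1782, 0.082]
orientation: [180.0, 0.2, 165.0]
force: [-8.0, -7.6, 22.3]
gripper_width: 0.0354
finger_force: 70.8
```

```bash
python3 w.py w5
python3 - <<'E'
import cv2
from station import eyes
p,d=eyes.snapshot("scene"); c=cv2.resize(p[150:260,250:390,::-1],None,fx=3,fy=3,interpolation=cv2.INTER_CUBIC)
w=cv2.imread("pics/w5.png"); w=cv2.resize(w[90:300,150:370],None,fx=1.57,fy=1.57); cv2.imwrite("pics/v5.png",cv2.hconcat([c,w[:330]]) if w.shape[0]>=330 else w)
E
```

```text
11.0 [0.5659 0.1782 0.082 ] [1.7999e+02 1.5000e-01 1.6501e+02] 0.03543754146575924 [-8.  -7.6 22.3] [ 14.   33.1  88.4  -0.1  58.3 -61. ]
```

View pics/v5.png

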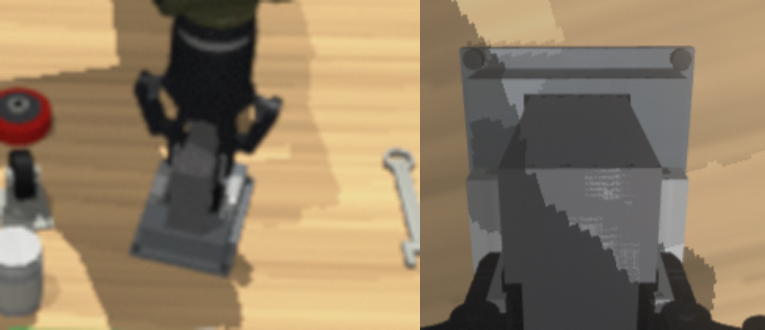

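The fingers straddle the catches symmetrically. Width is under 42 mm, so I'll ease the grip and relieve the vertical preload to see how it behaves.

```bash
python3 -m creep '[[[0,0,-0.1,0],[0,0,-0.2,0],[0,0,-0.2,0],[0,0,-0.2,0]]]' -1 40
```

```text
time_s: 11.5
tcp_pos: [0.5655, 0.1785, 0.0821]
orientation: [180.0, 0.1, 165.0]
force: [-0.9, -4.4, 8.2]
gripper_width: 0.0354
finger_force: 68.4
```

```bash
python3 -m creep '[[[0,0,-0.1,0],[0,0,-0.2,0],[0,0,-0.3,0],[0,0,-0.4,0],[0,0,-0.5,0],[0,0,-0.5,0]]]' -1 70; python3 w.py w6
python3 - <<'E'
import numpy as np; from h import *
z=dict(np.load("w6.npz")); P,m=cloud(z)
Q=P[m]; near=(abs(Q[:,0]-.566)<.08)&(abs(Q[:,1]-.178)<.08)
c=Q[near&(Q[:,2]>.1)&(Q[:,2]<.125)]; print(len(c),rect(c),np.median(c[:,2]))
z=dict(np.load("w5.npz")); P,m=cloud(z)
Q=P[m]; near=(abs(Q[:,0]-.566)<.08)&(abs(Q[:,1]-.178)<.08)
c=Q[near&(Q[:,2]>.1)&(Q[:,2]<.125)]; print(len(c),rect(c),np.median(c[:,2]))
E
```

```text
time_s: 12.1
tcp_pos: [0.5651, 0.1787, 0.0863]
orientation: [180.0, -0.0, 165.0]
force: [-0.1, 1.1, -4.4]
gripper_width: 0.0353
finger_force: 70.0
12.1 [0.5651 0.1787 0.0863] [180.  -0. 165.] 0.03527109184017635 [-0.1  1.1 -4.4] [ 14.   32.7  88.3   0.   58.9 -61. ]
23773 (array([552.3, 182.1]), array([105.2,  73.9]), 74.99) 0.11156286438689689
24358 (array([552.5, 181.5]), array([108.7,  73.1]), 75.1) 0.10762328080443886
```

It rose 4 mm carrying just its 4.5 N weight, so it is unlatched. Continue lifting gently.

```bash
python3 -m creep '[[[0,0,-0.2,0],[0,0,-0.5,0],[0,0,-0.8,0],[0,0,-1.1,0],[0,0,-1.4,0],[0,0,-1.4,0]]]' && python3 -m creep '[[[0,0,-0.5,0],[0,0,-1.5,0],[0,0,-2.5,0],[0,0,-3.5,0],[0,0,-4.5,0],[0,0,-5.5,0],[0,0,-6.5,0],[0,0,-7,0]]]' && python3 -m creep '[[[0,0,-1,0],[0,0,-2.5,0],[0,0,-4,0],[0,0,-5.2,0],[0,0,-6,0],[0,0,-6.2,0],[0,0,-6.2,0],[0,0,-6.2,0]]]'; python3 w.py w7
python3 - <<'E'
import cv2
from station import eyes
a=cv2.resize(eyes.snapshot("scene")[0][100:260,160:380,::-1],None,fx=3,fy=3,interpolation=cv2.INTER_CUBIC)
cv2.imwrite("pics/v7.png",a); cv2.imwrite("pics/top7.png",eyes.snapshot("top")[0][:,:,::-1])
E
```

```text
time_s: 12.75
tcp_pos: [0.5653, 0.1787, 0.1009]
orientation: [180.0, 0.0, 165.0]
force: [1.1, 0.7, -3.6]
gripper_width: 0.0353
finger_force: 70.2
time_s: 13.55
tcp_pos: [0.5654, 0.1787, 0.1716]
orientation: [180.0, 0.1, 165.0]
force: [0.7, -0.5, -4.8]
gripper_width: 0.035
finger_force: 70.4
time_s: 14.35
tcp_pos: [0.5649, 0.1786, 0.2315]
orientation: [-180.0, -0.1, 165.0]
force: [-0.4, 0.1, -5.9]
gripper_width: 0.0353
finger_force: 70.4
14.35 [0.5649 0.1786 0.2315] [-1.7997e+02 -6.0000e-02  1.6500e+02] 0.03529349454771133 [-0.4  0.1 -5.9] [ 14.   23.5  81.2  -0.   75.4 -61. ]
```

View pics/v7.png

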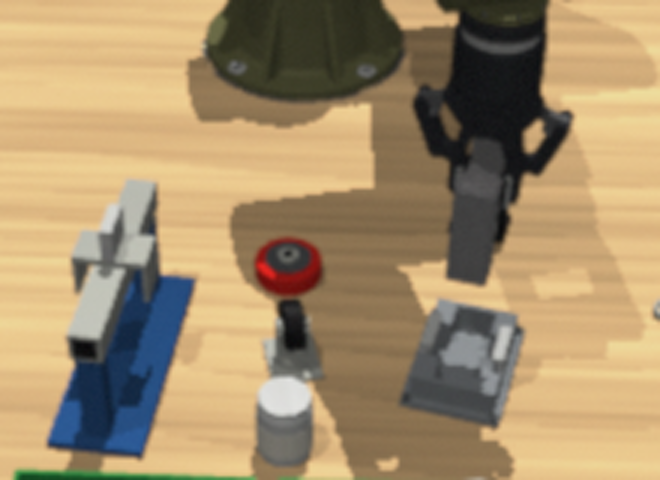

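View pics/w7.png

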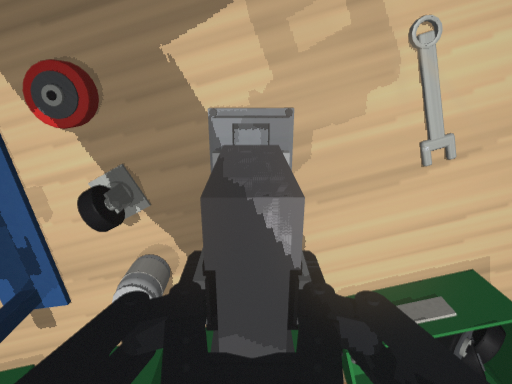

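The cassette is held upright about 15 cm above its seat, over an empty dock. The yoke is astride the rail and the loose goods haven't moved. I'll let it settle, then hand in.

```bash
python3 -m creep '[[[0,0,0,0],[0,0,0,0],[0,0,0,0],[0,0,0,0],[0,0,0,0]]]' && python3 -c "
from station import ticket; print(ticket.job_done())"
```

```text
time_s: 15.0
tcp_pos: [0.5651, 0.1786, 0.2323]
orientation: [180.0, 0.0, 165.0]
force: [-0.2, -0.3, -4.4]
gripper_width: 0.0352
finger_force: 70.4
the job is handed in; nothing more can be done
None
```

The job was handed in at 15.0 s, with no verdict returned: the yoke hangs square and released on the rail, and the cassette is held still and upright by its pinched catches about 15 cm above the dock; catch travel was not measured directly (the gripper read 35 mm where 42 mm was expected), but it lifted out at just its own weight.

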